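# Trim the warming tray: one click up, one click down

## Task

On the warming tray, the tea in the black teapot is going cold and the orange dish is getting too hot. With a fingertip pressed gently on the top of the wheel, roll the knurled wheel in front of the teapot one click hotter (top of the wheel away from the robot, towards the larger dots) and the wheel in front of the dish one click cooler (top towards the robot), one click only each, in either order. Do not pick up or shift the teapot, the dish or anything else, and finish clear of everything.

Things in the scene. Friction and masses are not known exactly. Their poses are not given: they have to be found in the camera images.
- tray: fixed warming tray, 310 x 460 mm (x, y), black glass top 40 mm high; origin at the centre of its underside, x away from the robot, y left, z up. A control strip along its near edge, 75 mm deep, 46 mm high, carries the wheels at x = -117 mm, y = +120 (left) and -120 mm (right). Two round zones on the glass, centred at x = 55, y = +115 and -115 mm
- left_wheel (a joint): left knurled thumbwheel, 64 mm diameter, 24 mm wide, horizontal axle. Angle in rad; grows (hotter) as its top rolls away from the robot (tray +x). Click positions 0, 0.5, 1.0, 1.5; stops at -0.1, 1.6. Starts in one of the two middle ones. When let go a spring detent pulls it into the nearest click (tips over about half way); breaking it out takes up to about 0.03 N m. It serves the zone behind it.
- right_wheel (a joint): right knurled thumbwheel, 64 mm diameter, 24 mm wide, horizontal axle. Angle in rad; grows (hotter) as its top rolls away from the robot (tray +x). Click positions 0, 0.5, 1.0, 1.5; stops at -0.1, 1.6. Starts in one of the two middle ones. When let go a spring detent pulls it into the nearest click (tips over about half way); breaking it out takes up to about 0.03 N m. It serves the zone behind it.
- left_crest (a point): fixed point: top of the unpressed left wheel's rim, mid-width, 64 mm above the work surface; axle 32 mm below it, along the tray's y. The bezel beside is 13 mm lower, the strip 18 mm. The wheel is spring-mounted: pressed, it gives up to 6 mm (about 2 N to start, 11 N fully down, then rigid); 4 mm, about 7 N, grips its rubber rim well enough to roll it by friction
- right_crest (a point): fixed point: top of the unpressed right wheel's rim, mid-width, 64 mm above the work surface; axle 32 mm below it, along the tray's y. The bezel beside is 13 mm lower, the strip 18 mm. The wheel is spring-mounted: pressed, it gives up to 6 mm (about 2 N to start, 11 N fully down, then rigid); 4 mm, about 7 N, grips its rubber rim well enough to roll it by friction
- left_mark (a point): white bar across the rim of the left wheel, its index, 32 mm from the axle: 0.75 rad before the top (robot side) at value 0, 0.75 rad beyond it at 1.5. Four orange dots beside the wheel, from small (cool, robot side) to large (hot, far side), show the click positions
- right_mark (a point): white bar across the rim of the right wheel, its index, 32 mm from the axle: 0.75 rad before the top (robot side) at value 0, 0.75 rad beyond it at 1.5. Four orange dots beside the wheel, from small (cool, robot side) to large (hot, far side), show the click positions
- teapot: black teapot, 91 x 138 x 127 mm high, standing loose on one of the two zones (left or right); origin at the centre of its underside, z up
- dish: flat orange dish, 140 mm across, 29 mm high, standing loose on the other zone; origin at the centre of its underside, z up
- pepper_jar: jar with a black lid, 53 x 53 x 118 mm, loose bystander on the left; origin under its centre
- chili_jar: jar with a red lid, 51 x 52 x 108 mm, loose bystander on the left; origin under its centre
- red_tin: red and dark tin, 32 x 49 x 111 mm, loose bystander on the right; origin under its centre
- oil: tall green-gold bottle, 73 mm across, 294 mm high, loose bystander on the right; origin under its centre

How it is judged:
By the outcome, as a careful person would: the job done as asked, in the order asked, and still so for the second after the job is handed in, with the robot touching nothing.
It also fails if it takes over 48 s, if anything falls off the work surface, if the arm or the gripper's body presses on something with over 40 N, if the wrist force passes 120 N, or if a joint passes its speed limit or range.

## Robot

A 6-joint arm with a two-finger parallel gripper is mounted at the origin on a cart in front of the work surface, level with it; the furniture and walls round the work are solid. World frame = base frame: x ahead of the robot, y to its left, z up, the work surface at z = 0. Lengths are in m, angles in rad, forces in N, time in s.
With the tool pointing down it reaches from about 0.35 to 0.85 m from the base axis. Payload 8.1 kg.
Tool frame: the origin (TCP) lies on the mounting face of the last link; the fingertips stand 186 mm ahead of it and the grasp point (between the pads) lies 167 mm ahead of it; y points along the fingers, x is the direction in which the jaws open and shut, and the axes are right-handed (so a half turn about y gives the same grasp; the last joint's range is limited). The gripper opens to 93 mm and grips with 3 to 60 N. Pads are 15 mm wide; open, the fingers measure 128 mm over their backs; the gripper's body (75 mm by 188 mm) begins 65 mm behind the grasp point.
Start: joints at [1.04, 0.13, 1.488, -0, 1.523, -0.085], TCP at [0.259, 0.541, 0.405] pointing down, gripper open.
Joint ranges: [-2.96, 2.96], [-0.89, 2.26], [0.02, 2.5], [-1.34, 4.48], [0, 2.73], [-2.66, 2.66]. Speed limits (rad/s): [2.39, 2.39, 2.79, 3.14, 3.14, 3.14].

## Interface

Orientations are given as a rotation vector (axis times angle).
In Python, from plant import robot, imaging gives the robot as it stands.
- The arm moves only by the shell command python3 -m inch 'ROWS' [OPENING] [FORCE]. ROWS is JSON, a list of rows, each an object of numbers: "x", "y", "z": the shift along the tool's x, y, z in mm; "twist": the turn about the tool's y in rad. In form: [{"x": .., "y": .., "z": .., "twist": ..}, ...]. A call has 1 to 12 rows; each row shifts and turns the commanded pose from where the row before left it, along the tool's axes as they then stand; what a row does not reach is not made up. A row lasts 1/10 s, in which the tool goes at most 50 mm and 8.59 degrees, less where a joint would pass 70% of its speed; a pose out of reach is approached as far as the arm can. A call with a gripper value outside its range is refused whole. OPENING is the gripper command: -1 is shut, 1 is fully open, values between are in proportion, set as the call begins (- or left out, the last holds). The fingers move at their own pace and stop on an object; FORCE is the grip in N (left out, the last holds). Time passes only in rows, so rows that do not move let the fingers close. It gives the time, the measured TCP pose, the force and the opening at its end, in the units of the state.
- robot.read_state(): the state, without advancing time (a new reading comes with each control period).
- imaging.read_camera(name): name is "scene" or "side" or "wrist"; returns a dict with "color" (400x640x3 uint8, red, green, blue), "depth" (400x640 float32, m along the optical axis (not along the pixel's ray), 0 where there is no reading), "fx", "fy", "cx", "cy" (pixels), "k1" (the pictures are not rectified: a ray, as slopes to the right and down, at radius r is drawn at 1 + k1 r^2 times it, then the intrinsics apply), "rvec" (rotation vector, rad) and "tvec" (3), from world to camera coordinates, as OpenCV has them; the wrist camera has in their place "tool_from_camera" (4x4, takes a point from camera to tool coordinates, whose origin is the TCP and whose axes are the tool frame's). Camera axes: x right, y down, z forward; pixel columns grow to the right and rows downward; lengths in m; the calibration is good to about 2 mm. A picture is of the moment at which its call begins: read the wrist's pose just before it.
- robot.close_job(): hands the job in, once; it reports no verdict.
The state is a dict: "t": time; "q": joint angles; "dq": joint speeds; "joint_torque": joint torques, N m; "tool_pos": TCP position; "orientation": TCP orientation; "force": force on the tool from outside, world axes, zero at the start; "wrist_torque": the same for the moment, N m; "opening": finger opening in m.
Only numpy, scipy, OpenCV 4.12 (cv2) and the standard library are available. Lean on these libraries where they do the work, as an engineer would, in place of code of your own. Each camera call takes 0.05 s, during which the arm holds its last target.

## Working session

There is one attempt and no reset: what is moved stays moved. The work goes in short steps, Python scripts to look and compute and a shell command to move; the robot and the scene stay as the last step left them, time stands still between calls to the robot, and variables do not carry over. Pictures are saved under pics/ and viewed, and the job is handed in when it is done.

```bash
mkdir -p pics; ls
cat > h.py <<'E'
import numpy as np, cv2
from plant import robot, imaging
def cam(n):
    s=robot.read_state(); c=imaging.read_camera(n)
    if n=="wrist":
        R=cv2.Rodrigues(np.array(s["orientation"],float))[0]; T=np.eye(4);T[:3,:3]=R;T[:3,3]=s["tool_pos"]
        W=T@np.array(c["tool_from_camera"]); c["W"]=W
    else:
        R=cv2.Rodrigues(np.array(c["rvec"],float))[0]; W=np.eye(4);W[:3,:3]=R.T;W[:3,3]=-R.T@np.array(c["tvec"]).ravel(); c["W"]=W
    return c
def ray(c,u,v):
    xd=(u-c["cx"])/c["fx"]; yd=(v-c["cy"])/c["fy"]; x,y=xd,yd
    for _ in range(30):
        f=1+c["k1"]*(x*x+y*y); x,y=xd/f,yd/f
    return c["W"][:3,3], c["W"][:3,:3]@np.array([x,y,1.])
def onz(c,u,v,z):
    o,d=ray(c,u,v); return o+d*(z-o[2])/d[2]
def dep(c,u,v):
    o,d=ray(c,u,v); return o+d*c["depth"][int(v),int(u)]
def proj(c,p):
    q=np.linalg.inv(c["W"])@np.append(p,1); x,y=q[0]/q[2],q[1]/q[2]; f=1+c["k1"]*(x*x+y*y)
    return c["cx"]+c["fx"]*x*f, c["cy"]+c["fy"]*y*f
def save(c,n): cv2.imwrite("pics/"+n,c["color"][:,:,::-1])
E
python3 - <<'E'
from h import *
import pickle
for n in("scene","side","wrist"):
    c=cam(n); save(c,n+"0.png"); pickle.dump(c,open(n+"0.pkl","wb")); print(n,c["W"].round(3).tolist(),c["fx"],c["k1"])
s=robot.read_state();print(s)
E
```

```text
pics
scene [[-0.817, -0.297, 0.494, -0.27], [-0.576, 0.402, -0.712, 1.195], [0.013, -0.866, -0.5, 0.925], [0.0, 0.0, 0.0, 1.0]] 452.51501107309093 -0.07981245835324312
side [[0.487, -0.542, 0.685, -0.499], [-0.874, -0.309, 0.376, -0.615], [0.008, -0.781, -0.624, 1.039], [0.0, 0.0, 0.0, 1.0]] 398.6135284408428 0.01348267870347149
wrist [[0.43, 0.868, 0.247, 0.19], [0.903, -0.413, -0.12, 0.573], [-0.002, 0.274, -0.962, 0.383], [0.0, 0.0, 0.0, 1.0]] 354.3937020885218 -0.04653849070026294
{'t': 0.15, 'q': array([ 1.03960124e+00,  1.31005684e-01,  1.48904233e+00,  7.42660496e-06,
        1.52295833e+00, -8.53821506e-02]), 'dq': array([ 0.00129274, -0.00224296, -0.00145541,  0.00078862, -0.0001634 ,
       -0.00246234]), 'joint_torque': array([ 1.38752530e-03, -5.60466993e+01, -4.92339420e+01,  7.69700878e-02,
        3.04065167e-02, -1.28848542e-04]), 'tool_pos': array([0.25859788, 0.54122489, 0.40391021]), 'orientation': array([-1.38838584, -0.873909  ,  0.87597491]), 'force': array([0.42594273, 1.03112235, 0.84842957]), 'wrist_torque': array([ 0.00677708, -0.03955339,  0.02656302]), 'opening': 0.09287908339512267}
```

View pics/scene0.png

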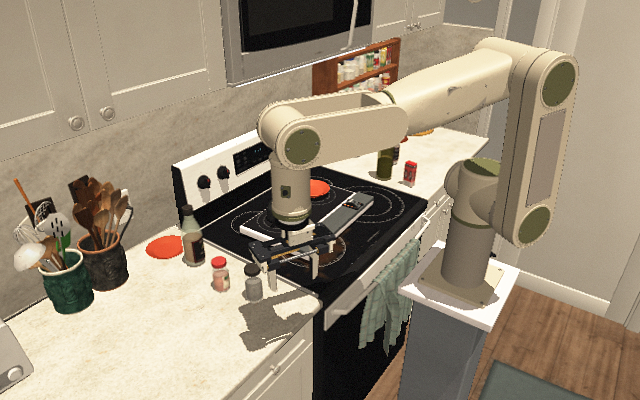

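View pics/side0.png

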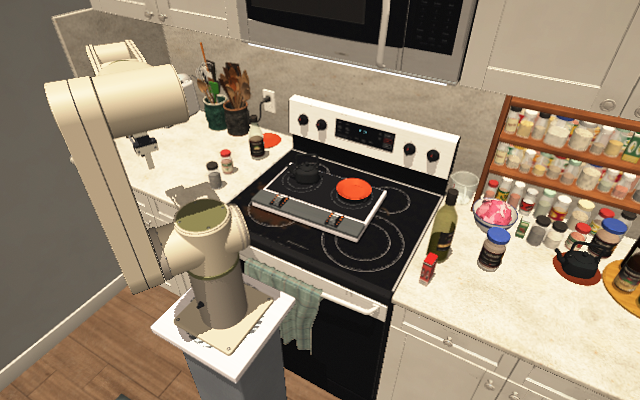

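View pics/wrist0.png

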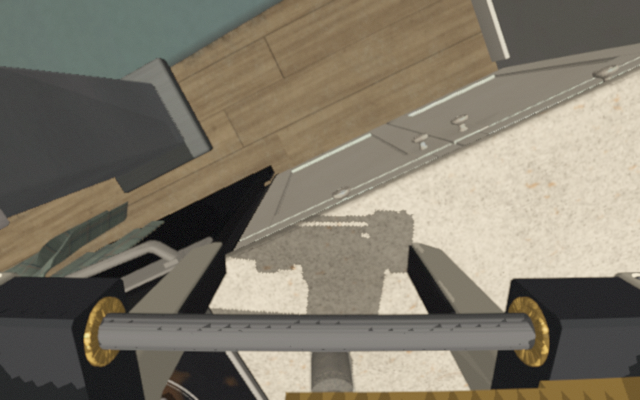

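Run:
```python
import numpy as np,cv2
R=cv2.Rodrigues(np.array([-1.38838584, -0.873909  ,  0.87597491]))[0];print(R.round(3))
```

```text
[[ 0.431 -0.001 -0.902]
 [ 0.902 -0.001  0.431]
 [-0.001 -1.     0.   ]]
```

The side view shows the tray at about (320,200), with the teapot at (304,172), which is the left zone, and the dish at (354,189), the right zone. The wheels are at about (279,202) and (336,219). Next I'll zoom in there.

Run:
```python
import cv2
a=cv2.imread("pics/side0.png")
cv2.imwrite("pics/sz.png",cv2.resize(a[150:250,240:400],None,fx=5,fy=5,interpolation=cv2.INTER_CUBIC))
import pickle
from h import *
c=pickle.load(open("side0.pkl","rb"))
for u,v in[(279,202),(336,219),(304,170),(354,189),(228,190),(360,238),(386,192),(290,195)]:
    print(u,v,dep(c,u,v).round(4),onz(c,u,v,.064).round(4))
```

```text
279 202 [0.4635 0.1114 0.0544] [0.4541 0.1043 0.064 ]
336 219 [ 0.476  -0.1317  0.0641] [ 0.4761 -0.1317  0.064 ]
304 170 [0.6406 0.1046 0.1008] [0.6853 0.1328 0.064 ]
354 189 [ 0.6905 -0.1022  0.0479] [ 0.6712 -0.1105  0.064 ]
228 190 [ 0.4844  0.3926 -0.0086] [0.4162 0.3227 0.064 ]
360 238 [ 0.4888 -0.2268  0.0024] [ 0.4301 -0.2499  0.064 ]
386 192 [ 0.7547 -0.2176  0.0336] [ 0.7167 -0.2297  0.064 ]
290 195 [0.5353 0.1079 0.041 ] [0.5114 0.0912 0.064 ]
```

View pics/sz.png

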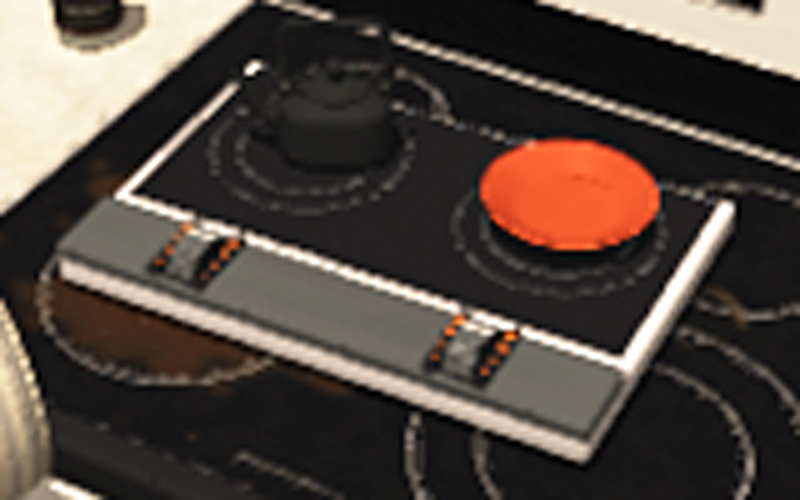

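```bash
python3 -m inch '[{"twist":-0.148},{"twist":-0.148},{"twist":-0.149},{"x":-40,"z":-15},{"x":-45,"z":-15},{"x":-45,"z":-15},{"x":-45,"z":-15},{"x":-45,"z":-15},{"x":-45,"z":-15},{"x":-45,"z":-10},{"x":-45,"z":-10},{"x":-45,"z":-10}]' -1 20
python3 -m inch '[{"x":-45},{"x":-45},{"x":-45},{"x":-5},{},{}]'
python3 - <<'E'
from h import *
import pickle
for n in("wrist","side"):
    c=cam(n); save(c,n+"1.png"); pickle.dump(c,open(n+"1.pkl","wb"))
s=robot.read_state();print(s["t"],s["tool_pos"],cv2.Rodrigues(s["orientation"])[0].round(3),s["force"],s["opening"])
E
```

```text
0.25 [0.25863032 0.54129002 0.40424422] [[ 0.431 -0.    -0.902]
 [ 0.902 -0.001  0.431]
 [-0.001 -1.     0.   ]] [-0.33809193  0.27544946 -0.31287962] 0.0930534268501866$[0]: bad value
$[0]: bad value
```

View pics/wrist1.png

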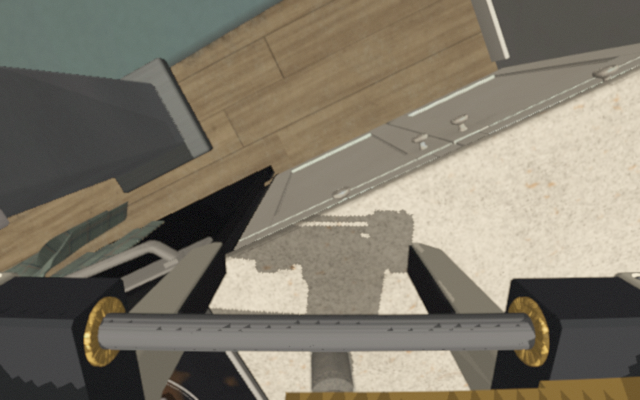

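Each row needs all four keys, so I'll resend the move in that form.

```bash
python3 -m inch '[{"x":0,"y":0,"z":0,"twist":-0.148},{"x":0,"y":0,"z":0,"twist":-0.148},{"x":0,"y":0,"z":0,"twist":-0.149},{"x":-40,"y":0,"z":-15,"twist":0},{"x":-45,"y":0,"z":-15,"twist":0},{"x":-45,"y":0,"z":-15,"twist":0},{"x":-45,"y":0,"z":-15,"twist":0},{"x":-45,"y":0,"z":-15,"twist":0},{"x":-45,"y":0,"z":-15,"twist":0},{"x":-45,"y":0,"z":-10,"twist":0},{"x":-45,"y":0,"z":-10,"twist":0},{"x":-45,"y":0,"z":-10,"twist":0}]' -1 20
python3 -m inch '[{"x":-45,"y":0,"z":0,"twist":0},{"x":-45,"y":0,"z":0,"twist":0},{"x":-45,"y":0,"z":0,"twist":0},{"x":-5,"y":0,"z":0,"twist":0},{"x":0,"y":0,"z":0,"twist":0},{"x":0,"y":0,"z":0,"twist":0}]'
python3 - <<'E'
from h import *
import pickle
for n in("wrist","side"):
    c=cam(n); save(c,n+"2.png"); pickle.dump(c,open(n+"2.pkl","wb"))
s=robot.read_state();print(s["t"],s["tool_pos"],cv2.Rodrigues(s["orientation"])[0].round(3),s["force"],s["opening"])
E
```

```text
t: 1.45
tool_pos: [0.3782, 0.1395, 0.4049]
orientation: [-1.21, -1.209, 1.208]
force: [0.3, -0.4, -0.8]
opening: 0.0026
t: 2.05
tool_pos: [0.3783, 0.002, 0.4047]
orientation: [-1.209, -1.209, 1.208]
force: [-1.4, -0.3, -0.4]
opening: 0.0005
2.15 [0.3783012  0.00255686 0.40469164] [[-0.001 -0.    -1.   ]
 [ 1.     0.    -0.001]
 [ 0.    -1.     0.   ]] [-0.100497   -0.1059534  -0.03474157] 0.00040704411597811986
```

View pics/wrist2.png

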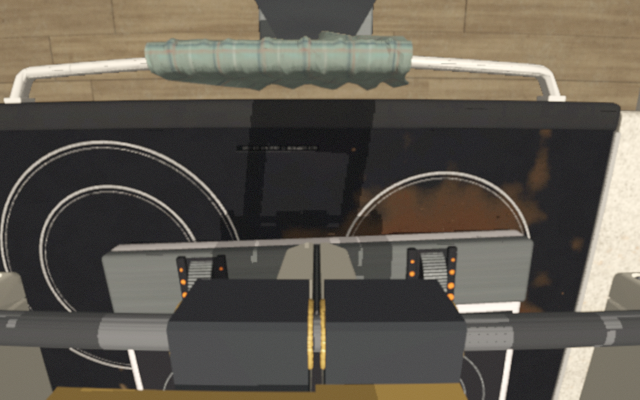

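The wrist view shows the right wheel at (200,268) and the left wheel at (432,265), with their far halves hidden by the finger carriers. I'll raise and back off a little to see the rims fully.

```bash
python3 -m inch '[{"x":0,"y":-30,"z":10,"twist":0},{"x":0,"y":-30,"z":10,"twist":0},{"x":0,"y":-30,"z":5,"twist":0},{"x":0,"y":0,"z":0,"twist":0},{"x":0,"y":0,"z":0,"twist":0}]'
python3 - <<'E'
from h import *
import pickle
for n in("wrist",):
    c=cam(n); save(c,n+"3.png"); pickle.dump(c,open(n+"3.pkl","wb"))
a=cv2.imread("pics/wrist3.png")
cv2.imwrite("pics/w3z.png",cv2.resize(a[195:315,190:450],None,fx=3,fy=3,interpolation=cv2.INTER_CUBIC))
E
```

```text
t: 2.65
tool_pos: [0.3534, 0.0023, 0.4952]
orientation: [-1.21, -1.211, 1.21]
force: [-0.7, 0.9, -0.6]
opening: 0.0003
```

View pics/wrist3.png

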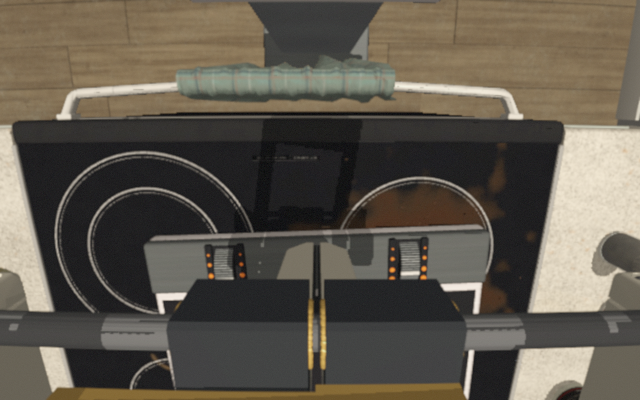

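View pics/w3z.png

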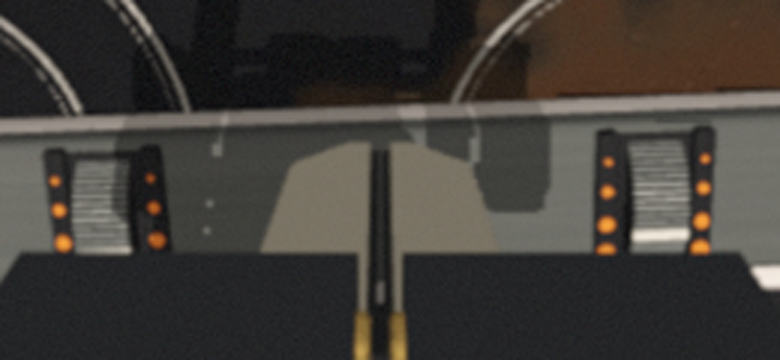

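The left wheel's white mark is at (410,274), past the top by dots 3–4, so this wheel starts at about 1.0. The right wheel's mark is hidden. Next I'll compute the wheel centres from the dots.

```bash
cat > dots.py <<'E'
from h import *
import pickle
def dots(c,box,z=.051):
    h=cv2.cvtColor(c["color"],cv2.COLOR_RGB2HSV)
    m=cv2.inRange(h,(5,150,100),(22,255,255)); x0,y0,x1,y1=box
    k=np.zeros_like(m);k[y0:y1,x0:x1]=m[y0:y1,x0:x1]
    n,_,st,ce=cv2.connectedComponentsWithStats(k)
    return [(ce[i].round(1).tolist(),int(st[i,4]),onz(c,*ce[i],z).round(4).tolist()) for i in range(1,n) if st[i,4]>2]
E
python3 - <<'E'
from dots import *
c=pickle.load(open("wrist3.pkl","rb"))
for d in dots(c,(195,235,440,282)):print(d)
for p in [(410,274),(410,262),(224,262),(400,245),(430,250)]: print(p,dep(c,*p).round(4))
c=pickle.load(open("side2.pkl","rb"))
print("side")
for d in dots(c,(260,190,350,230)):print(d)
a=c["color"][:,:,::-1]
cv2.imwrite("pics/s2z.png",cv2.resize(a[180:240,260:360],None,fx=7,fy=7,interpolation=cv2.INTER_CUBIC))
E
```

```text
([424.5, 247.5], 12, [0.4564, 0.1411, 0.051])
([392.3, 248.9], 9, [0.4583, 0.0993, 0.051])
([239.6, 253.8], 5, [0.4657, -0.0986, 0.051])
([208.0, 255.0], 9, [0.4677, -0.1401, 0.051])
([424.0, 257.0], 21, [0.4697, 0.1416, 0.051])
([392.1, 258.4], 17, [0.4717, 0.0999, 0.051])
([209.2, 264.8], 19, [0.4817, -0.1398, 0.051])
([240.6, 263.6], 13, [0.4797, -0.0981, 0.051])
([391.8, 269.6], 32, [0.4878, 0.1006, 0.051])
([423.4, 268.3], 29, [0.4859, 0.1423, 0.051])
([210.9, 275.5], 28, [0.4973, -0.1389, 0.051])
([241.8, 274.8], 22, [0.4959, -0.0975, 0.051])
([422.7, 277.0], 28, [0.4987, 0.1425, 0.051])
([391.5, 277.6], 22, [0.4995, 0.1009, 0.051])
(410, 274) [0.4892 0.1223 0.0609]
(410, 262) [0.4716 0.1205 0.0621]
(224, 262) [ 0.4726 -0.1169  0.0614]
(400, 245) [0.4534 0.1092 0.0498]
(430, 250) [0.4623 0.1505 0.0454]
side
([344.1, 193.2], 89, [0.6419, -0.0814, 0.051])
([285.4, 199.4], 9, [0.4925, 0.1009, 0.051])
([330.3, 214.6], 7, [0.5005, -0.095, 0.051])
([340.9, 218.0], 12, [0.503, -0.1385, 0.051])
```

View pics/s2z.png

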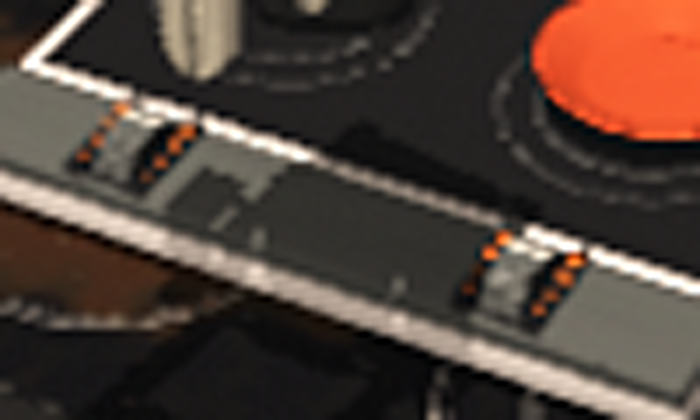

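```bash
python3 -m inch '[{"x":40,"y":0,"z":-20,"twist":0},{"x":40,"y":0,"z":-30,"twist":0},{"x":39,"y":0,"z":-35,"twist":0},{"x":0,"y":20,"z":-33,"twist":0},{"x":0,"y":40,"z":0,"twist":-0.041},{"x":0,"y":40,"z":0,"twist":0},{"x":0,"y":40,"z":0,"twist":0},{"x":0,"y":0,"z":0,"twist":0},{"x":0,"y":0,"z":0,"twist":0}]'
cat > v.py <<'E'
from dots import *
import sys
c=cam("wrist"); n=sys.argv[1]; save(c,n+".png"); pickle.dump(c,open(n+".pkl","wb"))
for d in dots(c,(0,50,640,282)):print(d)
s=robot.read_state();R=cv2.Rodrigues(s["orientation"])[0]
print(s["t"],s["tool_pos"].round(4),s["force"].round(2),R.round(4).tolist(),s["opening"])
for w,p in(("L",(.4788,.1211,.25)),("R",(.4887,-.1186,.25))): print(w,"delta tool mm",(R.T@(np.array(p)-s["tool_pos"])*1000).round(1))
E
python3 v.py w4
```

```text
t: 3.6
tool_pos: [0.4692, 0.1187, 0.3538]
orientation: [-1.187, -1.236, 1.241]
force: [0.5, 0.8, -0.5]
opening: 0.0004
([13.0, 187.0], 21, [0.4679, -0.1404, 0.051])
([59.6, 186.6], 20, [0.466, -0.0984, 0.051])
([294.9, 186.7], 18, [0.4582, 0.0991, 0.051])
([346.6, 186.6], 15, [0.4563, 0.1413, 0.051])
([15.2, 202.2], 17, [0.4813, -0.1409, 0.051])
([62.7, 202.6], 34, [0.4799, -0.0978, 0.051])
([295.1, 202.9], 35, [0.4719, 0.0997, 0.051])
([346.1, 202.9], 35, [0.4701, 0.1418, 0.051])
([66.0, 220.4], 58, [0.4957, -0.0973, 0.051])
([18.0, 219.6], 5, [0.497, -0.1415, 0.051])
([295.9, 221.1], 49, [0.4877, 0.1007, 0.051])
([345.9, 221.1], 51, [0.4859, 0.1427, 0.051])
([24.0, 235.6], 64, [0.5117, -0.1387, 0.051])
([69.3, 235.5], 84, [0.5096, -0.0965, 0.051])
([295.8, 236.8], 69, [0.5017, 0.101, 0.051])
([345.3, 236.8], 72, [0.5, 0.1431, 0.051])
3.65 [0.4699 0.1187 0.3559] [-0.49  0.15  1.04] [[-0.0406, 0.0004, -0.9992], [0.9992, 0.0001, -0.0406], [0.0001, -1.0, -0.0004]] 0.00010723671641486192
L delta tool mm [  2.  105.9  -8.9]
R delta tool mm [-237.9  105.8   -9.1]
```

View pics/w4.png

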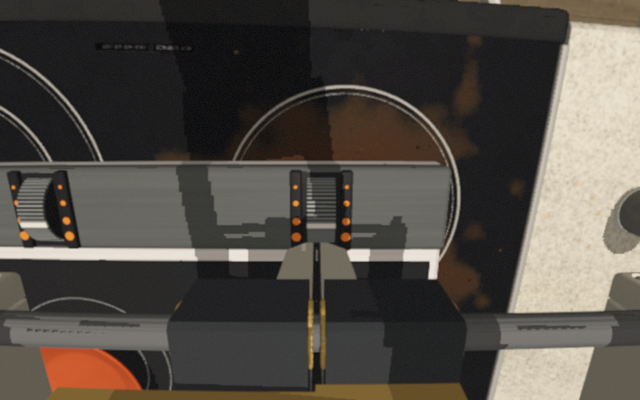

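Run:
```python
import cv2,numpy as np
a=cv2.imread("pics/w4.png")
f=lambda b:cv2.resize(b,None,fx=5,fy=5,interpolation=cv2.INTER_CUBIC)
cv2.imwrite("pics/w4z.png",np.hstack([f(a[160:260,0:80]),f(a[160:260,285:360])]))
```

```text
(no output)
```

View pics/w4z.png

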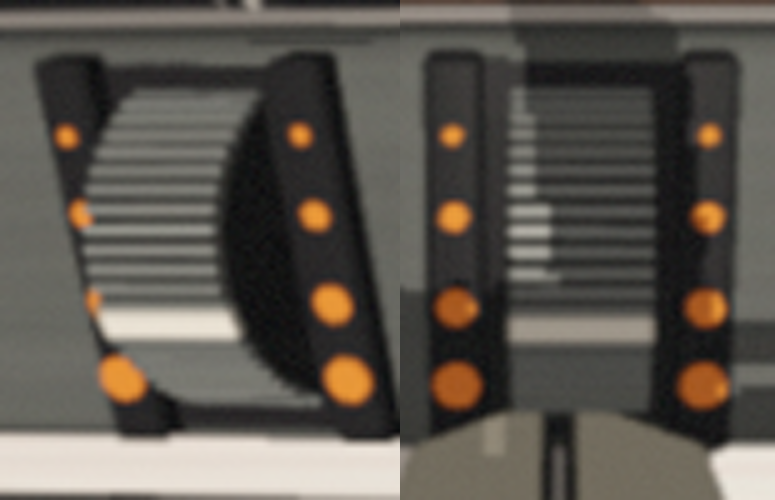

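Both marks sit beside the third dot, so both wheels are at 1.0: left goes to 1.5 and right to 0.5. I'll descend onto the left wheel, starting 7 mm on the robot side of the crest.

```bash
python3 -m inch '[{"x":2,"y":30,"z":-2,"twist":0},{"x":0,"y":40,"z":0,"twist":0},{"x":0,"y":26,"z":0,"twist":0},{"x":0,"y":0,"z":0,"twist":0},{"x":0,"y":0,"z":0,"twist":0},{"x":0,"y":0,"z":0,"twist":0}]'
python3 - <<'E'
from h import *
s=robot.read_state();R=cv2.Rodrigues(s["orientation"])[0]
print(s["tool_pos"],s["force"],(R.T@(np.array((.4788,.1211,.25))-s["tool_pos"])*1000).round(1))
E
```

```text
t: 4.25
tool_pos: [0.4732, 0.1207, 0.262]
orientation: [-1.193, -1.243, 1.236]
force: [-0.0, 0.5, -0.2]
opening: 0.0005
[0.4731781  0.12074649 0.26202462] [-0.00650897  0.48738474 -0.24081364] [ 0.1 12.1 -5.6]
```

```bash
python3 -m inch '[{"x":0,"y":5,"z":1.4,"twist":0},{"x":0,"y":5,"z":0,"twist":0},{"x":0,"y":0,"z":0,"twist":0},{"x":0,"y":0,"z":0,"twist":0}]'
python3 -m inch '[{"x":0,"y":2,"z":0,"twist":0},{"x":0,"y":0,"z":0,"twist":0},{"x":0,"y":0,"z":0,"twist":0}]'
cat > st.py <<'E'
from h import *
s=robot.read_state();R=cv2.Rodrigues(s["orientation"])[0]
print(s["tool_pos"].round(4),s["force"].round(2))
for w,p in(("L",(.4788,.1211,.25)),("R",(.4887,-.1186,.25))): print(w,"delta tool mm",(R.T@(np.array(p)-s["tool_pos"])*1000).round(1))
E
python3 st.py
```

```text
t: 4.65
tool_pos: [0.4706, 0.1205, 0.2493]
orientation: [-1.191, -1.24, 1.238]
force: [1.2, 0.2, 2.8]
opening: 0.0004
t: 4.95
tool_pos: [0.4707, 0.1205, 0.2473]
orientation: [-1.191, -1.24, 1.238]
force: [0.3, 1.2, 7.1]
opening: 0.0008
[0.4707 0.1205 0.2473] [0.31 1.22 7.07]
L delta tool mm [ 0.3 -2.6 -8.2]
R delta tool mm [-239.6   -2.7   -8.4]
```

Contact gives 7 N with about 3–4 mm of give. Rolling the left wheel forward.

```bash
python3 -m inch '[{"x":0,"y":0.5,"z":-1.5,"twist":0},{"x":0,"y":0,"z":-2,"twist":0},{"x":0,"y":0,"z":-2,"twist":0},{"x":0,"y":0,"z":-2,"twist":0},{"x":0,"y":0,"z":-2,"twist":0},{"x":0,"y":0,"z":-2,"twist":0},{"x":0,"y":0,"z":-2,"twist":0},{"x":0,"y":0,"z":-2,"twist":0},{"x":0,"y":0,"z":0,"twist":0},{"x":0,"y":0,"z":0,"twist":0}]'
python3 st.py
```

```text
t: 5.95
tool_pos: [0.4864, 0.1211, 0.2471]
orientation: [-1.191, -1.24, 1.238]
force: [1.8, 0.0, 7.0]
opening: 0.0005
[0.4864 0.1211 0.2471] [1.8  0.03 6.98]
L delta tool mm [ 0.3 -2.9  7.6]
R delta tool mm [-239.6   -3.     7.3]
```

Lift straight up and check from above, on the way to the right wheel.

```bash
python3 -m inch '[{"x":0,"y":-10,"z":0,"twist":0},{"x":0,"y":-30,"z":0,"twist":0},{"x":0,"y":-40,"z":0,"twist":0},{"x":0,"y":-30,"z":8,"twist":0},{"x":-40,"y":0,"z":8,"twist":0},{"x":0,"y":0,"z":0,"twist":0},{"x":0,"y":0,"z":0,"twist":0}]'
python3 v.py w5
python3 - <<'E'
import cv2,numpy as np
a=cv2.imread("pics/w5.png")
cv2.imwrite("pics/w5z.png",cv2.resize(a[150:270,0:640],None,fx=1.25*1,fy=1.25))
cv2.imwrite("pics/w5y.png",cv2.resize(a[160:260,320:420],None,fx=5,fy=5,interpolation=cv2.INTER_CUBIC))
E
```

```text
t: 6.65
tool_pos: [0.4711, 0.08, 0.3561]
orientation: [-1.19, -1.237, 1.238]
force: [-0.3, 0.6, -0.0]
opening: 0.0008
([57.4, 185.4], 20, [0.4677, -0.1404, 0.051])
([105.1, 185.1], 22, [0.466, -0.0985, 0.051])
([342.4, 184.5], 11, [0.458, 0.0994, 0.051])
([393.0, 184.5], 16, [0.4563, 0.1411, 0.051])
([60.0, 201.1], 30, [0.4815, -0.1403, 0.051])
([107.6, 201.1], 39, [0.4799, -0.098, 0.051])
([341.7, 200.8], 27, [0.4719, 0.0997, 0.051])
([392.1, 200.6], 36, [0.4701, 0.1417, 0.051])
([110.7, 218.8], 57, [0.4956, -0.0972, 0.051])
([391.0, 218.6], 55, [0.4858, 0.1423, 0.051])
([62.2, 218.8], 20, [0.4975, -0.1409, 0.051])
([341.6, 218.9], 46, [0.4877, 0.1005, 0.051])
([67.3, 233.9], 69, [0.5112, -0.1385, 0.051])
([113.2, 234.0], 86, [0.5095, -0.0967, 0.051])
([341.2, 234.2], 68, [0.5015, 0.101, 0.051])
([390.1, 234.1], 69, [0.4997, 0.1429, 0.051])
6.7 [0.4711 0.0805 0.3558] [ 0.53  0.73 -0.07] [[-0.0391, -0.0012, -0.9992], [0.9992, 0.0003, -0.0391], [0.0003, -1.0, 0.0012]] 0.0007522470841700782
L delta tool mm [ 40.3 105.8  -9.4]
R delta tool mm [-199.6  105.7   -9.9]
```

View pics/w5.png

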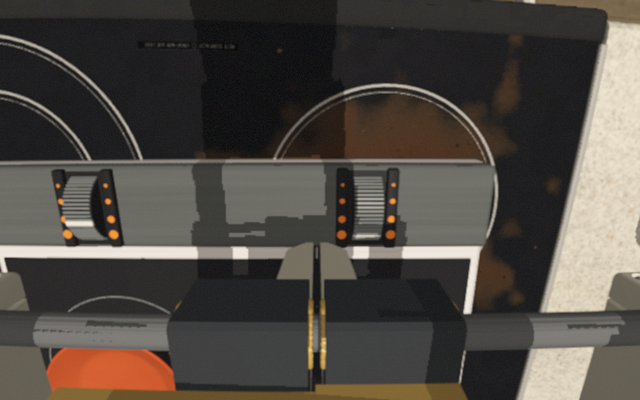

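View pics/w5y.png

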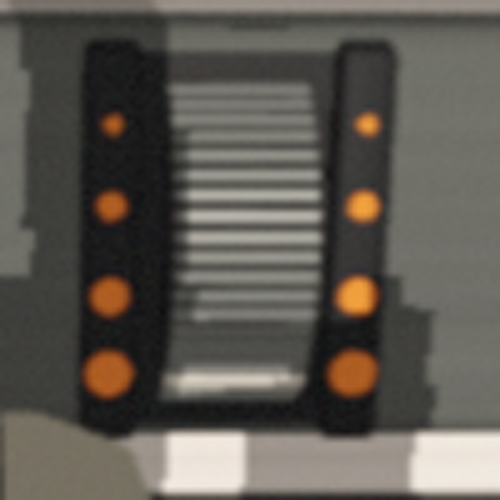

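The left mark is now beside the fourth dot at about (367,236), so that wheel is at 1.5. Now the right wheel, starting 7 mm beyond the crest and rolling back.

```bash
python3 -m inch '[{"x":-40,"y":0,"z":-3,"twist":0},{"x":-40,"y":0,"z":-3,"twist":0},{"x":-40,"y":0,"z":-3,"twist":0},{"x":-40,"y":0,"z":-4,"twist":0},{"x":-40,"y":0,"z":-4,"twist":0},{"x":0,"y":40,"z":0,"twist":0},{"x":0,"y":40,"z":0,"twist":0},{"x":0,"y":14,"z":0,"twist":0},{"x":0,"y":0,"z":0,"twist":0},{"x":0,"y":0,"z":0,"twist":0},{"x":0,"y":0,"z":0,"twist":0}]'
python3 st.py
```

```text
t: 7.8
tool_pos: [0.4975, -0.1186, 0.2646]
orientation: [-1.193, -1.241, 1.239]
force: [0.6, -0.7, -0.1]
opening: 0.0005
[ 0.4975 -0.1186  0.2646] [ 0.58 -0.71 -0.1 ]
L delta tool mm [240.3  14.2   8.9]
R delta tool mm [ 0.4 14.5  8.9]
```

```bash
python3 -m inch '[{"x":0.4,"y":5,"z":1.5,"twist":0},{"x":0,"y":5,"z":0,"twist":0},{"x":0,"y":2,"z":0,"twist":0},{"x":0,"y":0,"z":0,"twist":0},{"x":0,"y":0,"z":0,"twist":0}]'
python3 st.py
python3 -m inch '[{"x":0,"y":2,"z":0,"twist":0},{"x":0,"y":0.5,"z":0,"twist":0},{"x":0,"y":0,"z":0,"twist":0},{"x":0,"y":0,"z":0,"twist":0}]'
python3 st.py
```

```text
t: 8.3
tool_pos: [0.4949, -0.1184, 0.2504]
orientation: [-1.19, -1.239, 1.239]
force: [-0.5, 1.3, 0.0]
opening: 0.0004
[ 0.4949 -0.1184  0.2504] [-0.52  1.34  0.05]
L delta tool mm [239.9   0.4   6.5]
R delta tool mm [0.  0.4 6.2]
t: 8.7
tool_pos: [0.495, -0.1184, 0.2481]
orientation: [-1.19, -1.239, 1.239]
force: [-1.0, 1.7, 6.5]
opening: 0.0003
[ 0.495  -0.1184  0.2481] [-0.96  1.72  6.48]
L delta tool mm [239.9  -1.9   6.6]
R delta tool mm [ 0.  -1.9  6.3]
```

```bash
python3 -m inch '[{"x":0,"y":0.7,"z":1,"twist":0},{"x":0,"y":0,"z":2,"twist":0},{"x":0,"y":0,"z":2,"twist":0},{"x":0,"y":0,"z":2,"twist":0},{"x":0,"y":0,"z":2,"twist":0},{"x":0,"y":0,"z":2,"twist":0},{"x":0,"y":0,"z":2,"twist":0},{"x":0,"y":0,"z":1.5,"twist":0},{"x":0,"y":0,"z":0,"twist":0},{"x":0,"y":0,"z":0,"twist":0}]'
python3 st.py
python3 -m inch '[{"x":0,"y":-10,"z":0,"twist":0},{"x":0,"y":-30,"z":0,"twist":0},{"x":0,"y":-40,"z":0,"twist":0},{"x":40,"y":-40,"z":8,"twist":0},{"x":40,"y":0,"z":8,"twist":0},{"x":40,"y":0,"z":0,"twist":0},{"x":0,"y":0,"z":0,"twist":0},{"x":0,"y":0,"z":0,"twist":0}]'
python3 v.py w6
python3 - <<'E'
import cv2,numpy as np
from h import *
a=cv2.imread("pics/w6.png")
cv2.imwrite("pics/w6y.png",cv2.resize(a[150:270,100:500],None,fx=2,fy=3,interpolation=cv2.INTER_CUBIC))
save(cam("side"),"side6.png")
E
```

```text
t: 9.7
tool_pos: [0.4806, -0.119, 0.2476]
orientation: [-1.191, -1.239, 1.238]
force: [-1.0, 0.6, 5.8]
opening: 0.0002
[ 0.4806 -0.119   0.2476] [-0.95  0.59  5.84]
L delta tool mm [239.9  -2.4  -7.8]
R delta tool mm [ 0.  -2.4 -8.1]
t: 10.5
tool_pos: [0.4607, -0.0041, 0.3624]
orientation: [-1.189, -1.24, 1.241]
force: [0.6, -0.9, -1.1]
opening: 0.0003
([158.8, 197.8], 14, [0.4676, -0.1406, 0.051])
([207.4, 198.0], 12, [0.466, -0.0985, 0.051])
([439.3, 198.6], 10, [0.4578, 0.0991, 0.051])
([487.5, 199.0], 12, [0.4563, 0.1411, 0.051])
([160.6, 213.5], 21, [0.4817, -0.1401, 0.051])
([208.3, 213.7], 18, [0.48, -0.0983, 0.051])
([437.7, 214.3], 13, [0.4718, 0.0997, 0.051])
([485.4, 214.4], 20, [0.4701, 0.1417, 0.051])
([163.0, 230.5], 26, [0.4974, -0.1392, 0.051])
([210.3, 230.6], 53, [0.4954, -0.0972, 0.051])
([435.8, 231.7], 25, [0.4878, 0.1003, 0.051])
([483.6, 231.8], 23, [0.4862, 0.1429, 0.051])
([165.9, 244.9], 28, [0.5109, -0.1377, 0.051])
([211.5, 245.6], 78, [0.5096, -0.0967, 0.051])
([434.1, 246.1], 30, [0.5014, 0.1006, 0.051])
([479.7, 246.1], 28, [0.4998, 0.1418, 0.051])
10.55 [ 0.4608 -0.0049  0.3622] [1.08 0.52 0.59] [[-0.0411, 0.0001, -0.9992], [0.9992, -0.0006, -0.0411], [-0.0006, -1.0, -0.0]] 0.0006437599119140037
L delta tool mm [125.2 112.1 -23.2]
R delta tool mm [-114.7  112.3  -23.2]
```

View pics/w6.png

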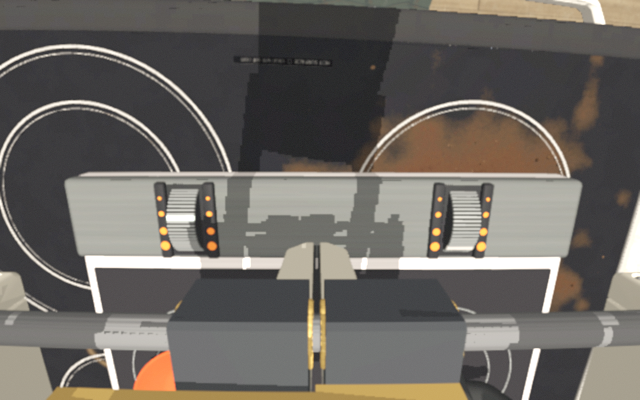

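View pics/w6y.png

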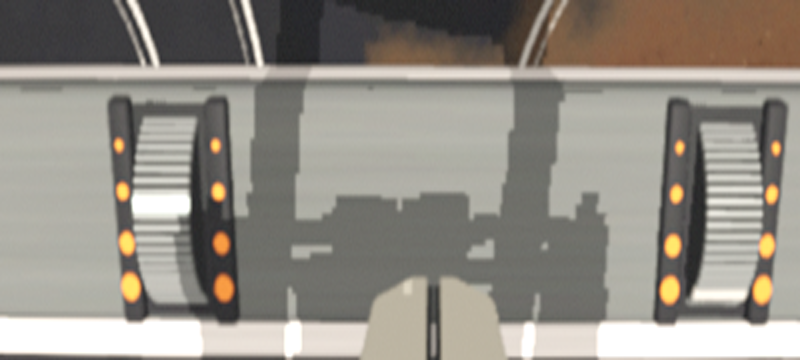

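View pics/side6.png

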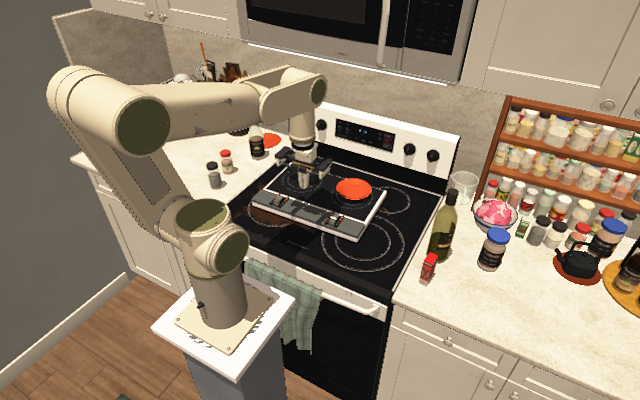

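Run:
```python
from h import *
import pickle
ax=np.array([.9992,.0406,0])
def ang(f,u,v,C):
    c=pickle.load(open(f,"rb")); o,d=ray(c,u,v); C=np.array(C)
    b=[]
    for t in np.linspace(.1,.8,20001):
        p=o+d*t-C; x=p@ax; z=p[2]
        if x*x+z*z<=.032**2: return round(np.arctan2(x,z)+.75,3)
L=(.4788,.1211,.032);R=(.4887,-.1186,.032)
print("R start",ang("w4.pkl",34,224.5,R),"L start",ang("w4.pkl",320.5,225.5,L))
print("L mid",ang("w5.pkl",367,235.7,L))
for dv in(-2,0,2):print("end R",ang("w6.pkl",180,218+dv,R),"L",ang("w6.pkl",460,248.5+dv,L))
```

```text
R start 0.991 L start 0.995
L mid 1.484
end R 0.451 L 1.407
end R 0.503 L 1.53
end R 0.555 L 1.724
```

The right wheel reads 0.50 and the left about 1.5. I'll retreat a little and hand in.

```bash
python3 -m inch '[{"x":0,"y":-30,"z":10,"twist":0},{"x":0,"y":-30,"z":20,"twist":0},{"x":0,"y":-30,"z":20,"twist":0},{"x":0,"y":0,"z":0,"twist":0},{"x":0,"y":0,"z":0,"twist":0},{"x":0,"y":0,"z":0,"twist":0}]'
python3 - <<'E'
from h import *
c=cam("side");a=c["color"][:,:,::-1];b=cv2.imread("pics/side0.png")
f=lambda x:cv2.resize(x[140:290,200:460],(780,290))
cv2.imwrite("pics/cmp.png",np.vstack([f(b),f(a)]))
E
```

```text
t: 11.2
tool_pos: [0.411, -0.0073, 0.4508]
orientation: [-1.189, -1.237, 1.238]
force: [-0.5, 0.5, 0.2]
opening: 0.0002
```

View pics/cmp.png

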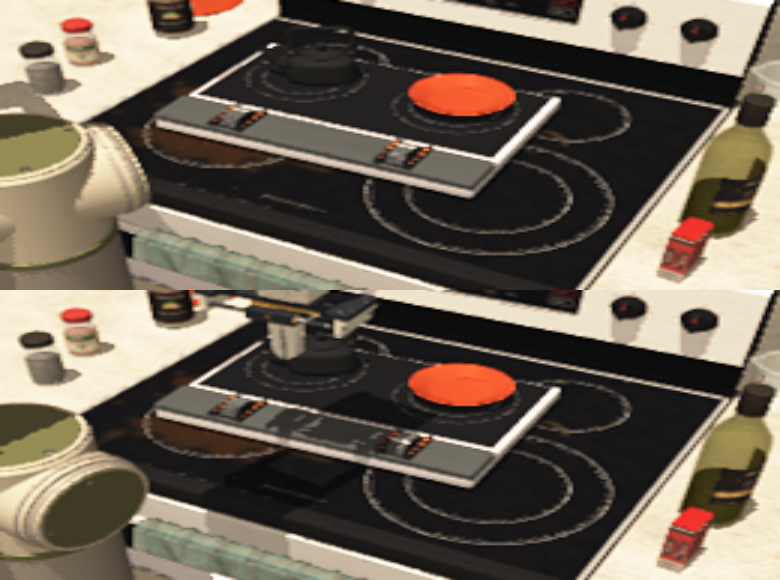

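The before and after views match: teapot, dish, jars, tin and bottle are in the same places, and the gripper is well above the tray.

```bash
python3 -c "
from plant import robot
print(robot.close_job())"
```

```text
the job is handed in; nothing more can be done
None
```

Both wheels are one click over as asked, and the job is handed in at about 11 s of the 48 s. I pressed each wheel with the closed fingertips at about 6–7 N and rolled it by friction.

| Wheel | Serves | Start | End | Last reading of the white mark |
|---|---|---|---|---|
| Left | black teapot | 1.0 | 1.5 (one click hotter) | about 1.53 rad; 1.48 in an earlier, clearer view |
| Right | orange dish | 1.0 | 0.5 (one click cooler) | about 0.50 rad |

- **Nothing shifted:** compared by eye, the side pictures from before and after show the teapot, dish, jars, tin and bottle in the same places. In the last one the gripper hides part of the teapot.
- **Finished clear:** the fingertips ended about 26 cm above the work surface, with the wrist force back to about zero.
- **Checks:** no check failed or disagreed. The last left-wheel reading is the least certain, because that mark is seen at a shallow angle. One early move was refused as badly formed before the arm moved.

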